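Stand the toppled canister back up and shut the instrument box

ROBOT

A 6-joint arm with a two-finger parallel gripper is mounted at the origin on a cart in front of the work surface, level with it; the furniture and walls round the work are solid. World frame = base frame: x ahead of the robot, y to its left, z up, the work surface at z = 0. Lengths are in mm, angles in rad, forces in N, time in s.
With the tool pointing down it reaches from about 350 to 975 mm from the base axis. Payload 7.1 kg.
Tool frame: the origin (TCP) lies midway between the tips of the shut fingers; the grasp point (between the pads) lies 19 mm behind it (ctrl.grasp_offset is the distance from the TCP to the grasp point, in mm); z points along the fingers, y is the line along which they close (so a half turn about z gives the same grasp; the last joint's range is limited). The gripper opens to 88 mm and grips with 3 to 60 N. Pads are 20 mm wide; open, the fingers measure 115 mm over their backs; the gripper's body (75 mm by 178 mm) begins 61 mm behind the grasp point.
Start: joints at [-1.242, 0.423, 1.63, -0, 1.089, -0.019], TCP at [213.036, -587.554, 184.875] pointing down, gripper open.
Joint ranges: [-3, 3], [-0.9, 2.11], [0.09, 2.58], [-1.31, 4.45], [0.11, 2.69], [-2.54, 2.54]. Speed limits (rad/s): [2.39, 2.39, 3.01, 3.14, 3.14, 3.14].

INTERFACE

Orientations are given as a rotation vector (axis times angle).
In Python, from workcell import ctrl gives the robot as it stands. The module is installed in compiled form; this text tells all that it offers.
- The arm moves only by the tool servo_tool, never from a script. Its argument "rows" is a list of rows, each a list of 7 numbers: the turn, a rotation vector about the tool's x, y, z as a fraction of full scale, then the shift along the tool's x, y, z as a fraction of full scale, then the finger opening in mm, from 0 to 87.8. A call has 1 to 10 rows; each row is the pose to reach, as a shift and turn from the pose commanded when the call began, along the tool's axes at that moment; what a row does not reach only later rows make up. Full scale, the value 1, is 20 cm for a shift and 1.5 rad for a turn. A row lasts 1/8 s, in which the tool goes at most 62.5 mm and 10.7 degrees, less where a joint would pass 70% of its speed; a pose out of reach is approached as far as the arm can. A call with a number of a shift or a turn outside -1 to 1 is refused whole. A call with a gripper value outside its range is refused whole. The fingers move at their own pace and stop on an object; the grip force is fixed at half the most. Time passes only in rows, so rows that repeat a pose let the fingers close. It gives the time, the measured TCP pose, the force, the opening and the grip force at its end, in the units of the state.
- ctrl.get_obs(): the state, without advancing time (a new reading comes with each control period).
- ctrl.get_image(name): name is "scene" or "top"; returns (picture, depth): 400x640x3 uint8, red, green, blue; 400x640 float32, mm along the optical axis (not along the pixel's ray), 0 where there is no reading.
- ctrl.camera_info(name): a dict with "intrinsics" (3x3 intrinsics, pixels), "R" (3x3) and "t" (3): a world point X has camera coordinates R X + t. Camera axes: x right, y down, z forward; pixel columns grow to the right and rows downward; lengths in mm; the calibration is good to about 2 mm. A picture is of the moment at which its call begins. camera_info takes no time and is no camera call.
- ctrl.close_job(): hands the job in; it is judged then, once.
The state is a dict: "t": time; "qpos": joint angles; "qvel": joint speeds; "joint_torque": joint torques, N m; "ee_pos": TCP position; "orientation": TCP orientation; "ft_force": force on the tool from outside, world axes, zero at the start; "moment": the same for the moment, N m; "width": finger opening in mm; "grasp_force": force on a finger pad.
Only numpy, scipy, OpenCV 4.12 (cv2) and the standard library are available. Lean on these libraries where they do the work, as an engineer would, in place of code of your own. Each camera call takes 0.05 s, during which the arm holds its last target. There are 200 camera calls.

TASK

The disinfectant canister has toppled over the left end wall of the open instrument box, so that the lid cannot be shut. Push the canister back up with the fingers, without gripping or lifting it, so that it stands upright by itself on the spot where its foot is now; then, again only by pushing, tip the lid over and press it fully shut, with the box staying where it is. Leave the other things on the desk alone.

Things in the scene. Friction and masses are not known exactly. Their poses are not given: they have to be found in the camera images.
- canister: Square translucent plastic canister with blue disinfectant, white cap, 0.5 kg, foot 74 x 92 mm, 178 mm tall. Origin: centre of its underside; own z runs up to the cap. At the start it leans about 0.77 rad from upright, tipped over its own -y lower edge, side against the rim of the box end wall. Pushed at the cap away from the box, past balance (about 0.55 rad), it falls upright by itself and rocks briefly; on the way the cap rises some 25 mm.
- canister_cap (a point): Point on the canister's axis 165 mm above its underside, inside the cap; the solid neck there is about 24 mm across, so its edge lies 12 mm off this point. At the start it hangs over the left part of the open box, about 0.14 m above the desk.
- canister_near_foot (a point): Middle of the canister's lower edge next to the box (own y = -42 mm), on the desk at the start: the edge it pivots on. When the canister stands, this edge is some 40 mm from the box.
- canister_far_foot (a point): Middle of the opposite lower edge of the canister (own y = +42 mm), raised about 59 mm at the start and on the desk when the canister stands.
- instrument_box: Loose stainless instrument box, 0.8 kg, walls 86 x 170 mm (own x, y), rim 37 mm above the desk. Origin lies 48 mm below the middle of its underside, so below the desk top. Own x points away from the robot to the hinge side, own y to the left end, which the canister leans on. Friction holds it against a push of about 4 N.
- instrument_box_lid (a joint): Hinge of the box lid, rad: 0 = fully shut, 1.57 = lid upright, 1.83 = leaning back at its stop; starts between 1.6 and 1.8. The hinge is stiff (0.1 N m), so the lid stays at any angle and has to be pushed all the way down; that takes 1 to 2 N near its edge.
- lid_hinge (a point): Middle of the lid's hinge axis, which runs along the box's own y, 49 mm behind the box origin in own x, 36 mm above the desk. The lid's flat outer face lies parallel to the axis, 12 mm off it.
- lid_edge (a point): Middle of the lid's free long edge, on its outer face: 92 mm from the hinge measured along the lid. When open it is the upper edge, about 0.12 m above the desk; the lid is 176 mm wide along own y. Shut, the outer face is level, 47 mm above the desk.
- reagent_bottle: Glass bottle 63 mm across, 132 mm tall; bystander. Origin: centre of the underside.
- sample_cup: White cup with red lid, 51 mm across, 64 mm tall; bystander. Origin: centre of the underside.
- plaster_roll: Beige tape roll, 58 mm across, 25 mm tall; bystander. Origin: centre of the underside.
- vial_1: Small amber vial with white cap, 29 mm across, 65 mm tall; bystander. Origin: centre of the underside.
- stamp: Blue and black self-inking stamp, 39 x 58 x 74 mm; bystander. Origin: centre of the underside.

How it is judged:
By the outcome, as a careful person would: the job done as asked, in the order asked, and still so for the second after the job is handed in, with the robot touching nothing.
It also fails if it takes over 54 s, if anything falls off the work surface, if the arm or the gripper's body presses on something with over 40 N, if the wrist force passes 120 N, or if a joint passes its speed limit or range.

## Working session

There is one attempt and no reset: what is moved stays moved. The work goes in short steps, Python scripts to look and compute and a tool call to move; the robot and the scene stay as the last step left them, time stands still between calls to the robot, and variables do not carry over. Pictures are saved under pics/ and viewed, at most 10 in all, crops included, and the job is handed in when it is done.

Besides the shell and the picture viewer there is one more tool, called as name(argument=value, ...) on one line, values as JSON. servo_tool: Moves the arm, as the interface text tells. Its arguments: {"type":"object","properties":{"rows":{"type":"array","items":{"type":"array","items":{"type":"number"}}}},"required":["rows"]}

```bash
mkdir -p pics
cat > h.py <<'E'
import numpy as np, cv2
from workcell import ctrl
from scipy.spatial.transform import Rotation as Ro
def grab(n):
    im,d=ctrl.get_image(n); c=ctrl.camera_info(n)
    return im,d,np.array(c["intrinsics"]),np.array(c["R"]),np.array(c["t"])
def pts(d,K,R,t):
    v,u=np.mgrid[0:d.shape[0],0:d.shape[1]]
    P=np.stack([(u-K[0,2])/K[0,0]*d,(v-K[1,2])/K[1,1]*d,d],-1)
    return (P-t)@R
def save(im,n): cv2.imwrite('pics/'+n,im[:,:,::-1])
E
python3 - <<'E'
from h import *
for n in("top","scene"):
    im,d,K,R,t=grab(n); save(im,n+'0.png'); np.savez(n+'0.npz',im=im,d=d,P=pts(d,K,R,t))
    print(n,-R.T@t,R[2],K[0,0],(d>0).mean())
o=ctrl.get_obs();print(o)
E
```

```text
top [ 392.87295276   36.17217338 1187.23386917] [ 0.17152515 -0.00311165 -0.98517483] 440.05929787020426 0.996078125
scene [-135.88455452  716.00593527  799.64024458] [ 0.57969002 -0.57427525 -0.57807216] 420.8848061282556 0.99600390625
{'t': 0.1, 'qpos': array([-1.24201506e+00,  4.23731339e-01,  1.63059545e+00,  1.98034599e-08,
        1.08862256e+00, -1.90002360e-02]), 'qvel': array([-0.00125031, -0.00371297, -0.00051035,  0.00091646, -0.00031272,
       -0.00108843]), 'joint_torque': array([ 5.71170604e-04, -5.45613670e+01, -2.74322838e+01,  6.45296322e-02,
        1.87847199e-02, -4.75936235e-05]), 'ee_pos': array([ 212.85424131, -587.0517557 ,  184.20725113]), 'orientation': array([-3.09289423e+00, -5.43312984e-01,  3.28601268e-04]), 'ft_force': array([0.31223977, 0.53002541, 0.01010067]), 'moment': array([-0.03477897,  0.03694458, -0.00898138]), 'grasp_force': 0.0, 'width': 87.96769662002976}
```

View pics/top0.png

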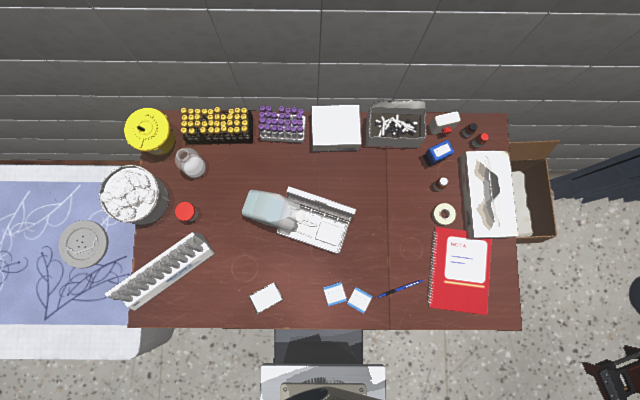

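View pics/scene0.png

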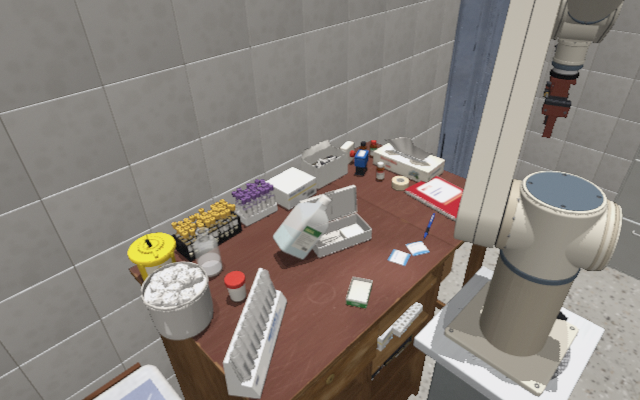

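The top view shows the canister at about (264,207), with its cap at about (287,217) over the box. The box spans about (280-350, 188-250), with the lid open on its far side. The scene view agrees. Next I'll take metric points.

Run:
```python
from h import *
a=np.load('top0.npz');b=np.load('scene0.npz')
P=a['P'];im=a['im']
crop=im[175:265,230:370]; save(cv2.resize(crop,(800,514),interpolation=cv2.INTER_CUBIC),'c1.png')
s=b['im'][180:265,265:380]; save(cv2.resize(s,(800,591),interpolation=cv2.INTER_CUBIC),'c2.png')
for n,z in(('top',a),('scene',b)):
    Q=z['P']
    m=(Q[...,0]>350)&(Q[...,0]<700)&(Q[...,1]>-130)&(Q[...,1]<230)&(Q[...,2]>6)
    q=Q[m];print(n,m.sum(),q.min(0),q.max(0))
    h=m&(Q[...,2]>25)&(Q[...,2]<41)
    r=cv2.minAreaRect(Q[h][:,:2].astype(np.float32));print('rim',r)
    tbl=(Q[...,0]>350)&(Q[...,0]<450)&(abs(Q[...,1])<150);print('tablez',np.median(Q[tbl][:,2]))
# row print of top heights
for v in range(184,256,4): print(v,' '.join('%4d'%P[v,u,2] for u in range(236,364,4)))
for u,v in((264,207),(287,217),(287,190),(350,250)): print(u,v,P[v,u].round())
```

```text
top 4364 [ 350.05993921 -109.02120264    6.00095012] [ 668.95172954  228.41564559 1187.23386917]
rim ((518.366455078125, 57.08305358886719), (229.32388305664062, 102.34288024902344), 71.56555938720703)
tablez -0.48196763097710354
scene 4330 [ 350.14483816 -107.17066552    6.00320563] [667.9964466  221.44843877 168.69108255]
rim ((480.9170227050781, 45.316925048828125), (184.91612243652344, 248.48219299316406), 20.462547302246094)
tablez 1.9598602302049886
184    4    1   -3   -3   -2   -2    0    0   -1    4    0   -2    0    0   -1   -2    1    2    3    0   -1   -2   -1   -3    0   -5    0   -4   -3   -1    0   -4
188   -1   -4   -2    0    1   -1    0    0   -1   -1    0   -2   -2  125  121    0   -4   -1    0    4   -1    0    0   -6   -1   -3   -1    2   -2   -1   -1   -1
192    0    0    0   64   75   88   96  105  115    0    1   -1    0   77  125  124  125  126   -3   -1   -5   -1   -1   -2    0   -4   -1   -2   -3   -1    0    0
196   -5   -2    2   65   81   93  105  113  127  136  143  139   -1   46   47   59   70  126  126  120  122   -1   -4   -2   -3   -2   -1    0    0
[... 1711 characters left out ...]
  0   -2   -2    0    0   -1   36 1187   -6    3   -1   13   15   13   18   11    2   -4    2    0    5    0
244    0    2   -3    5   -2    0    0   -2    0    0    0    1   -5   -2   -4   -1   -1    0   -4   38    0    0   -2    2   13   12    3    0   -3    0    0   -2
248   -1    0    3    0   -3    2   -2    0   -3    1   -7   -3    0    0   -5    1   -3   -7   -1    0    0   -1   31    0   -3    0   33    0    0   -5   -1   -2
252    0   -2    0   -5    0   -2    0   -1   -4   -3    1    0   -2   -1    1   -1   -3    0   -3    0   -2    1    0   -2    2   35   -1    0    3   -2   -5    1
264 207 [541. 151. 128.]
287 217 [516.  94. 138.]
287 190 [583.  96. 127.]
350 250 [445. -69.  -2.]
```

View pics/c1.png

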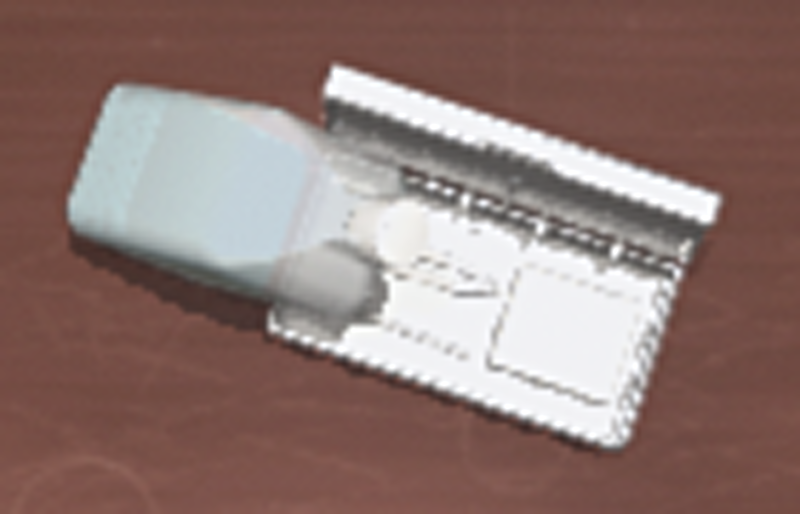

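View pics/c2.png

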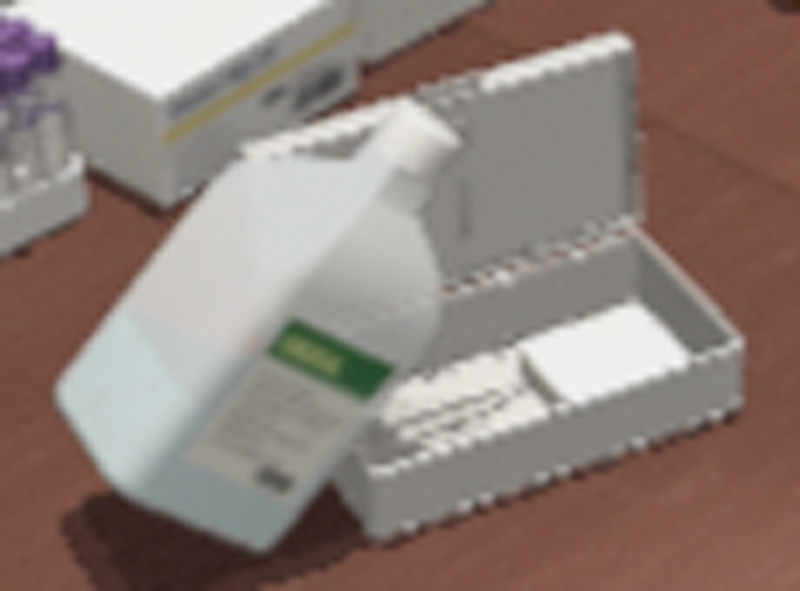

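Run:
```python
from h import *
a=np.load('top0.npz');b=np.load('scene0.npz')
P=a['P']
# lid top edge
m=np.zeros(P.shape[:2],bool); m[186:216,286:360]=1
m&=(P[...,2]>116)&(P[...,2]<136)
u=np.mgrid[0:400,0:640][1]; v=np.mgrid[0:400,0:640][0]
m&=(v<188+(u-288)*0.34+6)&(u>296)
q=P[m]; c=q.mean(0); vx,vy,x0,y0=cv2.fitLine(q[:,:2].astype(np.float32),cv2.DIST_HUBER,0,.01,.01).ravel()
print('lid',len(q),c.round(),q.min(0).round(),q.max(0).round(),np.arctan2(vy,vx), np.arctan2(-vx,vy))
# lid in box axes; rim points
psi=np.arctan2(-vx,vy) if vy>0 else np.arctan2(vx,-vy)
X=np.array([np.cos(psi),np.sin(psi)]);Y=np.array([-X[1],X[0]]);print('psi',psi)
for n,z in(('top',a),('scene',b)):
    Q=z['P'].reshape(-1,3); I=(Q[:,0]>380)&(Q[:,0]<650)&(Q[:,1]>-130)&(Q[:,1]<230)&(Q[:,2]>8)
    Q=Q[I]; L=np.c_[Q[:,:2]@X,Q[:,:2]@Y,Q[:,2]]
    r=L[(L[:,2]>29)&(L[:,2]<40)&(L[:,1]<L[:,1].min()+260)]
    # right of canister
    yr=np.percentile(r[:,1],1); print(n,'rim x',np.percentile(r[:,0],[1,5,50,95,99]).round(),'y',np.percentile(r[:,1],[0.5,1,3,50,99]).round())
    l=L[(L[:,2]>110)&(L[:,2]<135)&(L[:,0]>c[:2]@X-12)&(L[:,0]<c[:2]@X+12)]
    print(' lid x',np.percentile(l[:,0],[1,50,99]).round(),'y',np.percentile(l[:,1],[1,3,50,97,99]).round(),'z',np.percentile(l[:,2],[50,90]))
f=P[198:216,246:264].reshape(-1,3); C=np.c_[f[:,:2],np.ones(len(f))]
g=np.linalg.lstsq(C,f[:,2],rcond=None)[0]; print('face grad',g, 'tilt',np.pi/2-np.arctan(np.hypot(*g[:2])),'dir up',np.arctan2(g[1],g[0]))
im=a['im'].astype(int)
capm=(P[...,2]>147)&(u>285)&(u<312)&(v>205)&(v<226)
w=P[capm];print('cap',len(w),w.mean(0),w.min(0),w.max(0),u[capm].mean(),v[capm].mean())
Q=b['P'];k=(Q[...,2]>150)&(Q[...,0]>400)&(Q[...,0]<620)&(abs(Q[...,1]-80)<100);w=Q[k];print('cap s',len(w),w.mean(0),w.min(0),w.max(0))
S=a['P'].reshape(-1,3)
print('all',)
for n,z in(('top',a),('scene',b)):
    Q=z['P'];J=(Q[...,2]>12)&(Q[...,0]>350)&(Q[...,0]<650)&(abs(Q[...,1])<350)
    k,lab,st,ce=cv2.connectedComponentsWithStats(J.astype(np.uint8))
    for i in range(1,k):
        if st[i,4]>60: w=Q[lab==i];print(n,w.min(0).round(),w.max(0).round())
```

```text
lid 346 [557.   2. 125.] [528. -71. 118.] [587.  71. 135.] 1.2523148 -0.31848153
psi -0.31848153
top rim x [423. 424. 517. 524. 525.] y [102. 102. 103. 175. 275.]
 lid x [521. 528. 535.] y [102. 105. 188. 270. 273.] z [124.73077736 127.70065832]
scene rim x [423. 424. 437. 523. 527.] y [100. 100. 101. 170. 341.]
 lid x [520. 531. 537.] y [ 99. 100. 172. 268. 273.] z [126.7295171  130.24750499]
face grad [  -1.51289438   -1.88979537 1262.62623965] tilt 0.3917396724102775 dir up -2.245878574285922
cap 166 [517.77383239  69.62220697 168.40597543] [392.87295276  36.17217338 147.00140103] [ 533.7916622    91.28773128 1187.23386917] 296.83734939759034 214.64457831325302
cap s 101 [516.62758402  76.60315297 157.58038732] [502.57423111  54.47912317 150.10681331] [551.77687277 129.80668588 168.69108255]
all
top [393.  36.  13.] [ 650.  350. 1187.]
top [ 607. -320.   12.] [ 634. -293.   67.]
top [393. -71.  12.] [ 594.  214. 1187.]
top [393.  36.  14.] [ 559.  350. 1187.]
top [ 514. -349.   12.] [ 571. -290.   30.]
top [393. -44.  12.] [ 520.   36. 1187.]
top [393.  36.  12.] [ 485.  350. 1187.]
scene [ 606. -319.   13.] [ 633. -292.   70.]
scene [ 512. -350.   12.] [ 571. -288.   30.]
scene [435. -74.  12.] [593. 214. 169.]
scene [ 351. -350.   12.] [ 507. -272.   20.]
scene [637. 331.  12.] [650. 350. 105.]
scene [391. 292.  12.] [480. 350. 120.]
```

The crops show the white cap at top px (300,215), over the left third of the box. The lid is slightly past upright. My plane fit was spoiled by edge and invalid pixels, so I'll redo the canister direction robustly in the box frame.

```bash
cat >> h.py <<'E'
psi=-0.318
BX=np.array([np.cos(psi),np.sin(psi),0]);BY=np.array([-BX[1],BX[0],0]);B=np.stack([BX,BY,[0,0,1]])  # box-axes = B@world
def st():
    o=ctrl.get_obs();M=Ro.from_rotvec(o['orientation']).as_matrix()
    print('t %.2f'%o['t'],'box-frame tcp',(B@o['ee_pos']).round(1),'F box',(B@o['ft_force']).round(1),'w %.1f'%o['width']); return o,M
E
python3 - <<'E'
from h import *
P=np.load('top0.npz')['P']
f=P[196:217,240:268].reshape(-1,3)@B.T; f=f[(f[:,2]>70)&(f[:,2]<135)]
k=np.ones(len(f),bool)
for _ in range(15):
    g=np.linalg.lstsq(np.c_[f[k][:,:2],np.ones(k.sum())],f[k][:,2],rcond=None)[0]
    r=abs(f[:,2]-np.c_[f[:,:2],np.ones(len(f))]@g);k=r<max(4,np.median(r)*1.5)
print(k.sum(),len(f),g,'tilt',np.pi/2-np.arctan(np.hypot(*g[:2])),'dir vs -Y',np.arctan2(g[0],-g[1]), 'X range',np.percentile(f[k][:,0],[1,50,99]))
for n in('top0','scene0'):
    Q=np.load(n+'.npz')['P'].reshape(-1,3)@B.T
    w=Q[(Q[:,2]>147)&(Q[:,2]<180)&(Q[:,0]>430)&(Q[:,0]<500)&(Q[:,1]>195)&(Q[:,1]<245)]
    print(n,'cap',len(w),np.percentile(w,[2,50,98],axis=0).round())
    c=Q[(Q[:,2]>20)&(Q[:,2]<180)&(Q[:,0]>400)&(Q[:,0]<505)&(Q[:,1]>280)&(Q[:,1]<420)]
    print('body',np.percentile(c,[1,50,99],axis=0).round())
o,M=st()
M1=np.stack([BY,BX,[0,0,-1]],1); tgt=B.T@np.array([468,168,240.])
print('turn',Ro.from_matrix(M.T@M1).as_rotvec()/1.5,'shift',M.T@(tgt-o['ee_pos'])/200)
E
```

```text
419 436 [ 1.84433258e-02 -1.01882506e+00  4.36422432e+02] tilt 0.7759917736138509 dir vs -Y 0.01810056719993066 X range [440.33818508 465.41956724 492.83046525]
top0 cap 156 [[458. 213. 148.]
 [471. 228. 156.]
 [485. 244. 165.]]
body [[435. 281.  51.]
 [467. 321. 113.]
 [504. 373. 147.]]
scene0 cap 104 [[457. 214. 148.]
 [464. 231. 157.]
 [483. 244. 167.]]
body [[433. 281.  26.]
 [441. 320.  93.]
 [501. 371. 148.]]
t 0.10 box-frame tcp [ 385.7 -491.1  184.2] F box [0.1 0.6 0. ] w 88.0
turn [-8.33939810e-04 -4.25209488e-04 -6.03343129e-01] shift [ 2.35892929 -2.33786963 -0.27573194]
```

servo_tool(rows=[[0, 0, 0, 0.2, -0.2, -0.28, 0], [0, 0, 0, 0.4, -0.4, -0.28, 0], [0, 0, 0, 0.6, -0.6, -0.28, 0], [0, 0, 0, 0.8, -0.8, -0.28, 0], [0, 0, 0, 1, -1, -0.28, 0], [0, 0, 0, 1, -1, -0.28, 0]])

```text
t: 0.85
ee_pos: [333.7, -328.3, 240.7]
orientation: [-3.092, -0.55, 0.0]
ft_force: [0.2, -0.5, 0.7]
width: 31.3
grasp_force: 0.0
```

servo_tool(rows=[[0, 0, 0, 0.2, -0.2, 0, 0], [0, 0, 0, 0.4, -0.4, 0, 0], [0, 0, 0, 0.6, -0.6, 0, 0], [0, 0, 0, 0.8, -0.8, 0, 0], [0, 0, 0, 1, -1, 0, 0], [0, 0, 0, 1, -1, 0, 0]])

```text
t: 1.6
ee_pos: [454.1, -73.2, 240.8]
orientation: [-3.093, -0.551, -0.0]
ft_force: [-0.6, -1.2, 0.3]
width: 0.4
grasp_force: 0.0
```

servo_tool(rows=[[0, 0, -0.1, 0.06, -0.06, 0, 0], [0, 0, -0.2, 0.12, -0.12, 0, 0], [0, 0, -0.3, 0.18, -0.18, 0, 0], [0, 0, -0.4, 0.24, -0.24, 0, 0], [0, 0, -0.5, 0.3, -0.3, 0, 0], [0, 0, -0.603, 0.36, -0.34, 0, 0], [0, 0, -0.603, 0.36, -0.34, 0, 0], [0, 0, -0.603, 0.36, -0.34, 0, 0]])

```text
t: 2.6
ee_pos: [496.9, 12.0, 240.6]
orientation: [-2.549, -1.836, 0.001]
ft_force: [0.5, -0.1, -0.5]
width: 0.7
grasp_force: 0.0
```

Run:
```python
from h import *
o,M=st();print((B@M).round(3), o['qpos'].round(2))
im,d,*_=grab('scene');save(cv2.resize(im[60:310,200:533],(800,600)),'s1.png')
```

```text
t 2.60 box-frame tcp [468.2 166.8 240.6] F box [ 0.5  0.1 -0.5] w 0.7
[[ 0.005  1.    -0.001]
 [ 1.    -0.005 -0.001]
 [-0.001 -0.001 -1.   ]] [ 0.    0.17  1.85 -0.    1.12  0.32]
```

View pics/s1.png

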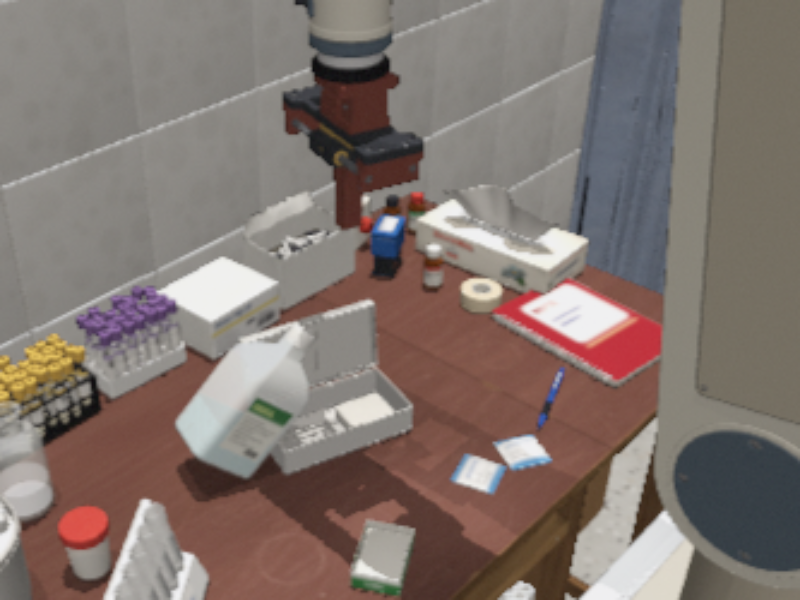

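The shut fingers at (350,215) hang above the box, right of the cap at (305,345). Now I'll lower them beside the cap.

servo_tool(rows=[[0, 0, 0, 0, 0.01, 0.2, 0], [0, 0, 0, 0, 0.01, 0.4, 0], [0, 0, 0, 0, 0.01, 0.54, 0], [0, 0, 0, 0, 0.01, 0.54, 0]])

```text
t: 3.15
ee_pos: [497.3, 12.0, 131.3]
orientation: [-2.545, -1.837, 0.006]
ft_force: [-0.6, -0.6, 0.7]
width: 0.7
grasp_force: 0.0
```

servo_tool(rows=[[0, 0, 0, 0.03, 0, 0, 0], [0, 0, 0, 0.06, 0, 0, 0], [0, 0, 0, 0.09, 0, 0, 0], [0, 0, 0, 0.11, 0, 0, 0], [0, 0, 0, 0.13, 0, 0, 0], [0, 0, 0, 0.15, 0, 0, 0], [0, 0, 0, 0.17, 0, 0, 0], [0, 0, 0, 0.19, 0, 0, 0]])

```text
t: 4.15
ee_pos: [511.1, 49.0, 132.9]
orientation: [-2.546, -1.841, 0.0]
ft_force: [0.3, -0.2, 0.4]
width: 0.7
grasp_force: 0.0
```

```bash
cat >> h.py <<'E'
def cap():
    for n in('top','scene'):
        im,d,K,R,t=grab(n);P=pts(d,K,R,t)@B.T;m=(d>0)&(P[...,0]>425)&(P[...,0]<515)&(P[...,1]>255)&(P[...,1]<460)&(P[...,2]>15)&(P[...,2]<182)
        w=P[m];print(n,'canister',np.percentile(w,[1,50,99],axis=0).round().tolist())
    return im
E
python3 - <<'E'
from h import *
st();cap()
E
```

```text
t 4.15 box-frame tcp [470.2 206.3 132.9] F box [ 0.3 -0.1  0.4] w 0.7
top canister [[435.0, 257.0, 54.0], [461.0, 344.0, 90.0], [505.0, 374.0, 124.0]]
scene canister [[427.0, 256.0, 20.0], [440.0, 310.0, 95.0], [501.0, 371.0, 149.0]]
```

servo_tool(rows=[[0, 0, 0, 0.02, 0, 0, 0], [0, 0, 0, 0.04, 0, -0.005, 0], [0, 0, 0, 0.06, 0, -0.01, 0], [0, 0, 0, 0.08, 0, -0.015, 0], [0, 0, 0, 0.1, 0, -0.02, 0], [0, 0, 0, 0.12, 0, -0.025, 0]])

```text
t: 5.0
ee_pos: [518.7, 71.8, 138.0]
orientation: [-2.546, -1.841, -0.0]
ft_force: [1.6, -0.6, -0.2]
width: 0.9
grasp_force: 0.0
```

Run:
```python
from h import *
st();im=cap();save(cv2.resize(im[160:285,240:407],(800,600)),'s2.png')
```

```text
t 5.00 box-frame tcp [470.2 230.4 138. ] F box [ 1.7 -0.  -0.2] w 0.9
top canister [[430.0, 260.0, 28.0], [441.0, 357.0, 73.0], [479.0, 375.0, 142.0]]
scene canister [[427.0, 257.0, 19.0], [439.0, 310.0, 95.0], [500.0, 371.0, 149.0]]
```

View pics/s2.png

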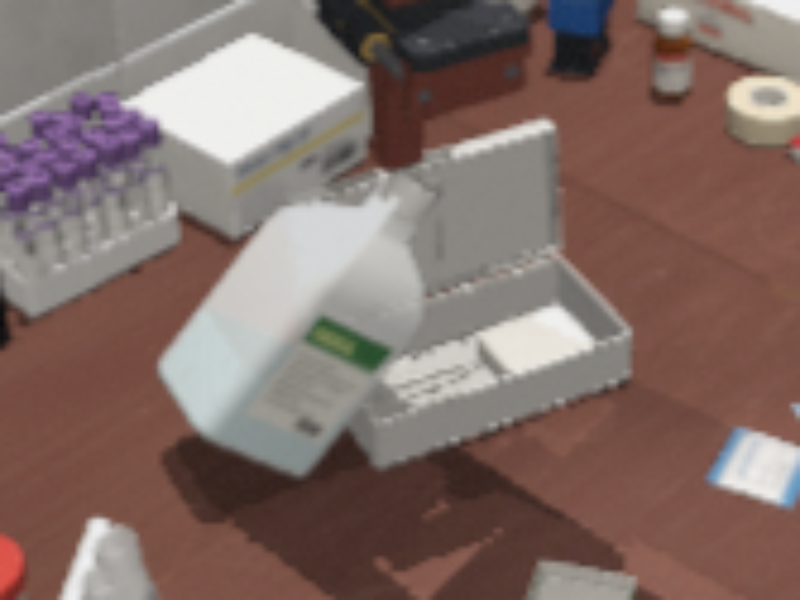

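The canister hasn't moved, though the TCP should be level with the cap at (415,190). I need to check where the finger really is.

Run:
```python
from h import *
o,M=st()
for n in('scene','top'):
    im,d,K,R,t=grab(n);P=pts(d,K,R,t)@B.T
    for nm,p in(('tcp',o['ee_pos']),('tcp+40',o['ee_pos']+[0,0,40]),('cap',B.T@np.array([470,228,148.]))):
        c=R@p+t;q=(K@c/c[2])[:2];print(n,nm,q.round(1),c[2].round())
    f=(im[...,0].astype(int)>im[...,2]+25)&(P[...,2]>100)&(P[...,2]<205)&(P[...,0]>400)&(P[...,0]<560)&(P[...,1]>150)&(P[...,1]<300)
    w=P[f];print('red',len(w),np.percentile(w,[1,50,99],axis=0).round().tolist() if len(w) else '')
    np.savez(n+'1.npz',im=im,d=d,P=P)
    im2=im.copy(); c=R@o['ee_pos']+t;q=(K@c/c[2])[:2]
    u,v=q.round().astype(int)
    print('z around');
    for y in range(v-24,v+25,6): print(y,[tuple(P[y,x].round().astype(int).tolist()) for x in range(u-12,u+25,6)])
```

```text
t 5.10 box-frame tcp [470.3 230.6 138. ] F box [ 0.4  0.5 -0.6] w 0.5
scene tcp [322.9 205.1] 1132.0
scene tcp+40 [322.6 192.8] 1109.0
scene cap [323.7 201.9] 1127.0
red 93 [[436.0, 182.0, 102.0], [462.0, 236.0, 190.0], [526.0, 296.0, 205.0]]
z around
181 [(712, 153, 56), (475, 244, 216), (459, 234, 222), (391, 252, 266), (391, 236, 261), (739, 24, 1), (727, 7, 2)]
187 [(707, 156, 36), (478, 243, 196), (459, 235, 204), (727, 79, 0), (715, 61, 1), (706, 42, 1), (526, 124, 130)]
193 [(707, 157, 12), (709, 134, 4), (461, 234, 184), (524, 184, 130), (533, 159, 117), (530, 141, 112), (529, 122, 107)]
199 [(524, 241, 129), (535, 217, 114), (467, 232, 161), (468, 213, 154), (533, 159, 96), (536, 138, 87), (534, 119, 81)]
205 [(476, 263, 146), (467, 249, 147), (461, 235, 146), (530, 181, 84), (529, 162, 77), (529, 141, 70), (528, 122, 65)]
211 [(451, 275, 147), (450, 258, 141), (458, 237, 128), (530, 182, 62), (525, 164, 59), (526, 143, 51), (524, 124, 46)]
217 [(438, 282, 139), (442, 263, 129), (444, 244, 120), (526, 184, 43), (522, 166, 39), (513, 150, 39), (507, 134, 38)]
223 [(435, 284, 
[... 800 characters left out ...]
 508), (441, 208, 506), (444, 199, 503), (447, 190, 504), (450, 182, 502), (443, 171, 578)]
216 [(427, 224, 490), (431, 216, 483), (438, 209, 444), (447, 203, 393), (495, 210, -6), (500, 194, -1), (435, 168, 584)]
222 [(430, 234, 343), (434, 223, 347), (438, 212, 344), (441, 202, 343), (479, 204, 3), (484, 189, 1), (427, 166, 576)]
228 [(436, 252, 95), (426, 223, 298), (429, 211, 307), (458, 215, -3), (463, 199, 0), (469, 184, -2), (422, 163, 547)]
234 [(394, 205, 601), (397, 198, 603), (399, 190, 604), (402, 183, 604), (405, 175, 600), (407, 168, 599), (410, 160, 595)]
240 [(386, 202, 612), (389, 195, 613), (391, 187, 612), (394, 180, 610), (397, 173, 608), (399, 165, 601), (402, 158, 595)]
```

Run:
```python
from h import *
a=np.load('scene0.npz');b=np.load('scene1.npz')
for v in range(186,214,2): print(v,'old',a['d'][v,314:338:2].astype(int).tolist(),'\n    new',b['d'][v,314:338:2].astype(int).tolist(),'\n   R-B',(b['im'][v,314:338:2,0].astype(int)-b['im'][v,314:338:2,2]).tolist())
st()
```

```text
186 old [1408, 1444, 1442, 1454, 1457, 1457, 1451, 1452, 1453, 1458, 1455, 1459] 
    new [1400, 1443, 1094, 1079, 1083, 1083, 1088, 1461, 1459, 1450, 1453, 1458] 
   R-B [10, 7, 35, 40, 41, 43, 40, 43, 49, 52, 51, 51]
188 old [1409, 1445, 1443, 1446, 1452, 1443, 1448, 1446, 1445, 1447, 1451, 1444] 
    new [1411, 1448, 1095, 1080, 1088, 1090, 1093, 1448, 1442, 1446, 1446, 1443] 
   R-B [5, 13, 33, 38, 42, 41, 42, 46, 49, 51, 51, 52]
190 old [1414, 1439, 1436, 1437, 1440, 1438, 1436, 1436, 1435, 1197, 1211, 1210] 
    new [1418, 1439, 1098, 1083, 1090, 1096, 1092, 1433, 1435, 1193, 1208, 1210] 
   R-B [5, 15, 36, 36, 42, 42, 41, 47, 51, 31, 19, 9]
192 old [1419, 1427, 1427, 1424, 1424, 1426, 1182, 1190, 1189, 1193, 1196, 1215] 
    new [1418, 1426, 1104, 1089, 1094, 1098, 1102, 1190, 1192, 1196, 1200, 1215] 
   R-B [5, 26, 40, 35, 43, 41, 42, 22, 9, 8, 8, 7]
194 old [1414, 1416, 1417, 1198, 1194, 1188, 1187, 1190, 1211, 1213, 1215, 1216] 
    new [1420, 1417, 1416, 1092, 1096, 1101, 1188, 1190, 1214, 1208, 1213, 1223] 
   R-B [15, 47, 48, 28, 44, 33, 13, 8, 7, 7, 7, 7]
196 old [1187,
[... 1233 characters left out ...]
 7, 7, 8]
208 old [1104, 1107, 1112, 1122, 1126, 1127, 1222, 1229, 1231, 1239, 1236, 1241] 
    new [1106, 1105, 1112, 1119, 1125, 1126, 1223, 1229, 0, 1232, 1235, 1242] 
   R-B [-3, -3, 1, 4, 4, 5, 6, 8, 7, 8, 8, 8]
210 old [1103, 1106, 1109, 1119, 1123, 1130, 1228, 1235, 1233, 1237, 1242, 1242] 
    new [1099, 1103, 1114, 1119, 1124, 1134, 1226, 1232, 1231, 1239, 1245, 1243] 
   R-B [-4, 1, 5, 4, 5, 5, 8, 7, 8, 7, 7, 7]
212 old [1094, 1101, 1111, 1118, 1124, 1128, 1229, 1236, 1215, 1244, 1250, 1248] 
    new [1097, 1104, 1109, 1114, 1124, 1128, 1230, 1232, 1220, 1245, 1243, 1244] 
   R-B [2, 4, 5, 4, 5, 4, 7, 7, 7, 7, 7, 8]
t 5.20 box-frame tcp [470.2 230.2 137.9] F box [0.9 0.1 0.9] w 0.5
```

Run:
```python
from h import *
c=ctrl.camera_info('scene');K,R,t=[np.array(c[k]) for k in('intrinsics','R','t')]
for dz in(0,15,30,45):
    x=R@np.array([496.9,12,240.6+dz])+t;q=(K@x/x[2])[:2];print(dz,q.round(1),'in crop s1',((q-[200,60])*2.4).round())
```

```text
0 [344.3 166.6] in crop s1 [346. 256.]
15 [344.4 161.6] in crop s1 [346. 244.]
30 [344.4 156.5] in crop s1 [347. 232.]
45 [344.5 151.3] in crop s1 [347. 219.]
```

The finger visibly ends at about v=195, and in the earlier s1 picture too it ended about 30 mm above the reported TCP. So the real tip sits about 30 mm higher than the TCP, and it passed over the cap. I'll back off, lower by that amount and push again.

servo_tool(rows=[[0, 0, 0, -0.16, 0, 0, 0], [0, 0, 0, -0.3, 0, 0, 0], [0, 0, 0, -0.3, 0, 0.09, 0], [0, 0, 0, -0.3, 0, 0.17, 0], [0, 0, 0, -0.3, 0, 0.17, 0]])

```text
t: 5.82
ee_pos: [498.7, 14.7, 102.6]
orientation: [-2.544, -1.84, 0.004]
ft_force: [0.3, 0.2, -0.1]
width: 0.4
grasp_force: 0.0
```

servo_tool(rows=[[0, 0, 0, 0.05, 0, 0, 0], [0, 0, 0, 0.09, 0, 0, 0], [0, 0, 0, 0.12, 0, 0, 0], [0, 0, 0, 0.15, 0, 0, 0], [0, 0, 0, 0.17, 0, 0, 0], [0, 0, 0, 0.19, 0, 0, 0], [0, 0, 0, 0.21, 0, 0, 0], [0, 0, 0, 0.23, 0, 0, 0]])

```text
t: 6.82
ee_pos: [514.7, 56.6, 105.5]
orientation: [2.542, 1.841, -0.002]
ft_force: [-5.8, -13.3, 22.3]
width: 0.1
grasp_force: 13.4
```

Run:
```python
from h import *
st();im=cap();save(cv2.resize(im[160:285,240:407],(800,600)),'s3.png');st()
```

```text
t 6.83 box-frame tcp [471.2 214.7 105.5] F box [ -1.3 -14.5  22.3] w 0.1
top canister [[434.0, 260.0, 37.0], [460.0, 351.0, 86.0], [506.0, 377.0, 123.0]]
scene canister [[427.0, 257.0, 19.0], [440.0, 312.0, 96.0], [501.0, 374.0, 150.0]]
t 6.92 box-frame tcp [471.5 215.2 105.7] F box [ -1.  -10.8  17. ] w 0.4
```

View pics/s3.png

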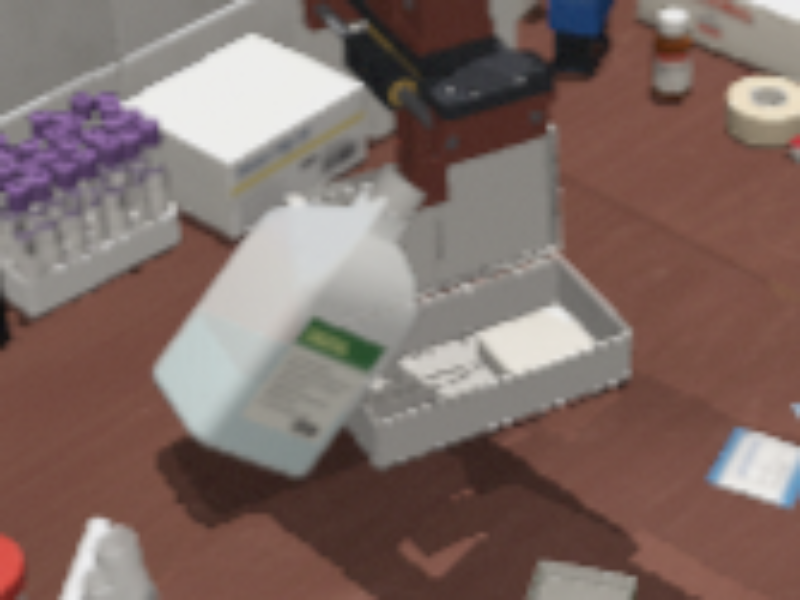

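The tip at about (420,203) rides on the sloped cap face at (405,190), still too high, and it presses down with 22 N. I'll back off and measure the true tip and body heights.

servo_tool(rows=[[0, 0, 0, -0.05, 0, -0.02, 0], [0, 0, 0, -0.15, 0, -0.02, 0], [0, 0, 0, -0.25, 0, -0.02, 0], [0, 0, 0, -0.25, 0, -0.02, 0]])

```text
t: 7.42
ee_pos: [497.5, 9.4, 107.5]
orientation: [-2.547, -1.838, 0.001]
ft_force: [1.3, -0.7, -0.5]
width: 0.5
grasp_force: 0.0
```

Run:
```python
from h import *
o,M=st();T=B@o['ee_pos']
im,d,K,R,t=grab('scene');P=pts(d,K,R,t)@B.T
red=(im[...,0].astype(int)-im[...,2]>25)&(d>0)&(abs(P[...,0]-T[0])<130)&(abs(P[...,1]-T[1])<60)&(P[...,2]>60)&(P[...,2]<330)
red|=((im.max(2)<70)&(d>0)&(abs(P[...,0]-T[0])<130)&(abs(P[...,1]-T[1])<60)&(P[...,2]>60)&(P[...,2]<330))
w=P[red]-T
for lo in range(-100,100,20):
    k=(w[:,0]>=lo)&(w[:,0]<lo+20)
    if k.sum()>5:print('dX',lo,k.sum(),'z rel min',np.percentile(w[k][:,2],[2,10]).round(),'Y',np.percentile(w[k][:,1],[2,98]).round())
Q=P.reshape(-1,3)
f=P[196:217,240:268]
k=(P[...,0]>430)&(P[...,0]<505)&(P[...,1]>330)&(P[...,1]<420)&(P[...,2]>15)&(P[...,2]<140);print('can',np.percentile(P[k],[1,99],axis=0).round())
k=(P[...,2]>147)&(P[...,2]<180)&(P[...,0]>430)&(P[...,0]<500)&(P[...,1]>200)&(P[...,1]<250);print('cap',np.percentile(P[k],[2,50,98],axis=0).round())
```

```text
t 7.42 box-frame tcp [469.6 164.5 107.5] F box [ 1.5 -0.2 -0.5] w 0.5
dX -100 275 z rel min [122. 127.] Y [-29.  34.]
dX -80 159 z rel min [121. 124.] Y [-28.  35.]
dX -60 252 z rel min [136. 157.] Y [-23.  28.]
dX -40 400 z rel min [129. 141.] Y [-25.  34.]
dX -20 301 z rel min [44. 53.] Y [-10.  37.]
dX 0 143 z rel min [55. 77.] Y [11. 35.]
dX 20 18 z rel min [134. 143.] Y [18. 33.]
dX 40 40 z rel min [27. 30.] Y [ 3. 31.]
dX 60 95 z rel min [ 20. 124.] Y [-5. 35.]
can [[434. 330.  31.]
 [500. 373. 109.]]
cap [[458. 213. 147.]
 [466. 229. 154.]
 [482. 244. 163.]]
```

The whole gripper sits about 41 mm further back than the reported TCP: tip at +42, body at +121 against a nominal +80. That also matches the contact height. I'll lower the tip to about 128 mm and push.

servo_tool(rows=[[0, 0, 0, 0.04, 0, 0.06, 0], [0, 0, 0, 0.08, 0, 0.11, 0], [0, 0, 0, 0.12, 0, 0.11, 0], [0, 0, 0, 0.14, 0, 0.11, 0], [0, 0, 0, 0.16, 0, 0.11, 0], [0, 0, 0, 0.18, 0, 0.11, 0], [0, 0, 0, 0.2, 0, 0.11, 0], [0, 0, 0, 0.22, 0, 0.11, 0]])

```text
t: 8.48
ee_pos: [512.4, 52.6, 86.0]
orientation: [2.546, 1.841, 0.0]
ft_force: [-0.5, -0.8, 0.9]
width: 0.3
grasp_force: 0.5
```

```bash
cat >> h.py <<'E'
def cs():
    o,M=st();im,d,K,R,t=grab('scene');P=pts(d,K,R,t)@B.T
    k=(d>0)&(P[...,0]>430)&(P[...,0]<505)&(P[...,1]>320)&(P[...,1]<460)&(P[...,2]>15)&(P[...,2]<182)
    print('can',np.percentile(P[k],[1,99],axis=0).round().tolist());return im
E
python3 -c "
from h import *
cs()"
```

```text
t 8.47 box-frame tcp [470.3 210.2  86. ] F box [-0.2 -0.9  0.9] w 0.3
can [[433.0, 320.0, 23.0], [502.0, 376.0, 123.0]]
```

servo_tool(rows=[[0, 0, 0, 0.02, 0, -0.005, 0], [0, 0, 0, 0.04, 0, -0.01, 0], [0, 0, 0, 0.06, 0, -0.02, 0], [0, 0, 0, 0.08, 0, -0.03, 0], [0, 0, 0, 0.1, 0, -0.04, 0]])

```text
t: 9.15
ee_pos: [518.7, 71.9, 94.0]
orientation: [-2.546, -1.841, -0.0]
ft_force: [-0.7, -1.2, 0.8]
width: 0.5
grasp_force: 0.1
```

```bash
python3 -c "
from h import *
cs()"
```

```text
t 9.15 box-frame tcp [470.2 230.5  94. ] F box [-0.3 -1.4  0.8] w 0.5
can [[433.0, 321.0, 22.0], [501.0, 383.0, 142.0]]
```

servo_tool(rows=[[0, 0, 0, 0.015, 0, -0.005, 0], [0, 0, 0, 0.03, 0, -0.01, 0], [0, 0, 0, 0.045, 0, -0.015, 0], [0, 0, 0, 0.06, 0, -0.02, 0], [0, 0, 0, 0.07, 0, -0.025, 0], [0, 0, 0, 0.08, 0, -0.03, 0]])

```text
t: 9.95
ee_pos: [523.6, 86.9, 99.9]
orientation: [-2.546, -1.841, 0.0]
ft_force: [0.2, -0.7, 0.1]
width: 0.3
grasp_force: 0.0
```

```bash
python3 -c "
from h import *
cs()"
```

```text
t 9.95 box-frame tcp [470.2 246.2  99.9] F box [ 0.4 -0.6  0.1] w 0.3
can [[433.0, 321.0, 19.0], [498.0, 397.0, 174.0]]
```

servo_tool(rows=[[0, 0, 0, 0, 0, 0, 0], [0, 0, 0, 0, 0, 0, 0], [0, 0, 0, -0.05, 0, 0, 0], [0, 0, 0, -0.15, 0, 0, 0], [0, 0, 0, -0.3, 0, 0, 0], [0, 0, 0, -0.4, 0, 0, 0], [0, 0, 0, -0.4, 0, 0, 0]])

```text
t: 10.88
ee_pos: [497.6, 9.0, 99.9]
orientation: [-2.548, -1.837, 0.001]
ft_force: [-0.7, 0.3, -0.4]
width: 0.3
grasp_force: 0.0
```

Run:
```python
from h import *
im=cs();save(cv2.resize(im[110:310,200:467],(800,600)),'s4.png')
# box/lid
im,d,K,R,t=grab('scene');P=pts(d,K,R,t)@B.T
k=(d>0)&(P[...,1]>95)&(P[...,1]<270)&(P[...,0]>415)&(P[...,0]<445)&(P[...,2]>25)&(P[...,2]<42);print('front rim',np.percentile(P[k],[2,50,98],axis=0).round().tolist())
k=(d>0)&(P[...,1]>90)&(P[...,1]<280)&(P[...,0]>515)&(P[...,0]<550)&(P[...,2]>110)&(P[...,2]<140);print('lid',np.percentile(P[k],[2,50,98],axis=0).round().tolist())
```

```text
t 10.88 box-frame tcp [469.8 164.1  99.9] F box [-0.8  0.  -0.4] w 0.3
can [[433.0, 321.0, 17.0], [495.0, 403.0, 180.0]]
front rim [[423.0, 103.0, 25.0], [426.0, 186.0, 32.0], [442.0, 268.0, 40.0]]
lid [[520.0, 150.0, 111.0], [532.0, 213.0, 125.0], [537.0, 273.0, 135.0]]
```

View pics/s4.png

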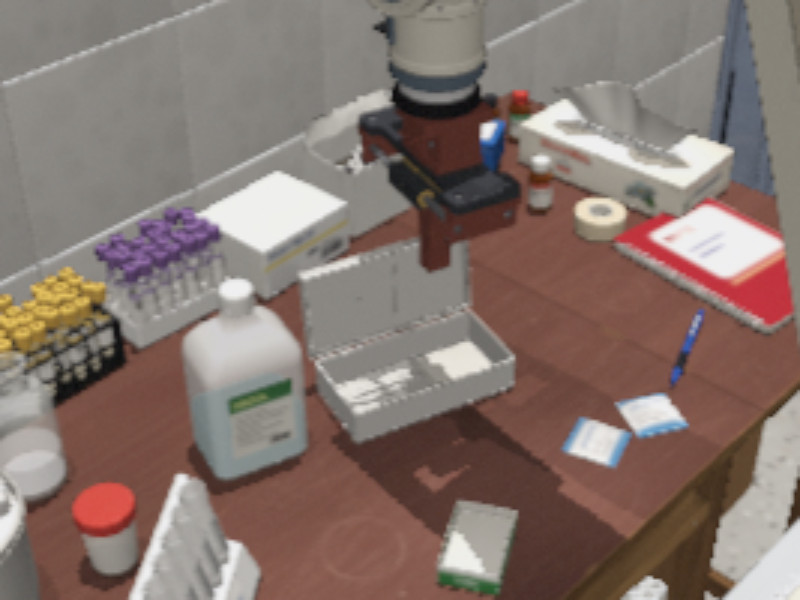

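The canister stands upright at (245,380), its span reaching Y 403 (expected 401), and the box hasn't moved. Now I'll go over the lid and behind it.

servo_tool(rows=[[0, 0, 0, 0, 0, -0.2, 0], [0, 0, 0, 0.05, 0.1, -0.2, 0], [0, 0, 0, 0.05, 0.3, -0.2, 0], [0, 0, 0, 0.05, 0.5, -0.2, 0], [0, 0, 0, 0.05, 0.54, -0.2, 0], [0, 0, 0, 0.05, 0.54, -0.1, 0], [0, 0, 0, 0.05, 0.54, 0.05, 0], [0, 0, 0, 0.05, 0.54, 0.15, 0], [0, 0, 0, 0.05, 0.54, 0.15, 0]])

```text
t: 12.1
ee_pos: [602.5, -13.1, 68.4]
orientation: [-2.543, -1.84, 0.004]
ft_force: [0.5, 0.4, -0.2]
width: 0.5
grasp_force: 0.0
```

servo_tool(rows=[[0, 0, 0, 0, -0.06, 0, 0], [0, 0, 0, 0, -0.12, 0, 0], [0, 0, 0, 0, -0.17, 0, 0], [0, 0, 0, 0, -0.21, 0, 0], [0, 0, 0, 0, -0.25, 0, 0], [0, 0, 0, 0, -0.29, -0.01, 0]])

```text
t: 12.85
ee_pos: [548.8, 4.7, 71.9]
orientation: [2.546, 1.841, 0.0]
ft_force: [0.6, -0.3, -1.4]
width: 0.4
grasp_force: 0.8
```

```bash
cat >> h.py <<'E'
def lid():
    st();im,d,K,R,t=grab('scene');P=pts(d,K,R,t)@B.T
    k=(d>0)&(P[...,1]>225)&(P[...,1]<270)&(P[...,0]>400)&(P[...,0]<570)&(P[...,2]>42)&(P[...,2]<150);print('lid',np.percentile(P[k],[2,50,98],axis=0).round().tolist())
    k=(d>0)&(P[...,1]>100)&(P[...,1]<270)&(P[...,0]>400)&(P[...,0]<445)&(P[...,2]>8)&(P[...,2]<35);print('front wall',np.percentile(P[k],[2,50,98],axis=0).round().tolist())
    return im
E
python3 -c "
from h import *
lid()"
```

```text
t 12.85 box-frame tcp [519.8 176.1  71.9] F box [ 0.6 -0.1 -1.4] w 0.4
lid [[495.0, 226.0, 43.0], [515.0, 247.0, 87.0], [525.0, 266.0, 129.0]]
front wall [[423.0, 103.0, 9.0], [426.0, 187.0, 21.0], [430.0, 266.0, 34.0]]
```

servo_tool(rows=[[0, 0, 0, 0, -0.045, -0.01, 0], [0, 0, 0, 0, -0.1, 0.01, 0], [0, 0, 0, 0, -0.16, 0.035, 0], [0, 0, 0, 0, -0.21, 0.07, 0], [0, 0, 0, 0, -0.255, 0.11, 0], [0, 0, 0, 0, -0.29, 0.16, 0], [0, 0, 0, 0, -0.32, 0.21, 0], [0, 0, 0, 0, -0.34, 0.265, 0]])

```text
t: 13.9
ee_pos: [483.9, 26.0, 18.0]
orientation: [-2.545, -1.841, 0.001]
ft_force: [0.1, -0.8, 1.6]
width: 0.6
grasp_force: 0.7
```

```bash
python3 -c "
from h import *
lid()"
```

```text
t 13.90 box-frame tcp [451.5 176.   18. ] F box [ 0.3 -0.7  1.6] w 0.6
lid [[422.0, 226.0, 47.0], [459.0, 248.0, 54.0], [512.0, 269.0, 60.0]]
front wall [[423.0, 105.0, 9.0], [426.0, 187.0, 22.0], [429.0, 267.0, 34.0]]
```

Nearly shut, with a contact force of 1.6 N. Now a gentle final press.

servo_tool(rows=[[0, 0, 0, 0, -0.02, 0.02, 0], [0, 0, 0, 0, -0.025, 0.035, 0], [0, 0, 0, 0, -0.03, 0.05, 0], [0, 0, 0, 0, -0.03, 0.06, 0]])

```text
t: 14.45
ee_pos: [479.6, 27.7, 9.2]
orientation: [2.545, 1.841, 0.001]
ft_force: [-12.1, -1.2, 55.6]
width: 0.2
grasp_force: 27.8
```

```bash
python3 -c "
from h import *
lid()"
```

```text
t 14.45 box-frame tcp [446.9 176.2   9.2] F box [-11.1  -4.9  55.6] w 0.2
lid [[422.0, 225.0, 44.0], [464.0, 248.0, 48.0], [513.0, 269.0, 51.0]]
front wall [[422.0, 104.0, 9.0], [426.0, 193.0, 20.0], [429.0, 268.0, 34.0]]
```

Firmly shut, and the press was harder than needed at 56 N. I'll retreat straight up and check.

servo_tool(rows=[[0, 0, 0, 0, 0, -0.02, 0], [0, 0, 0, 0, 0, -0.1, 0], [0, 0, 0, 0, 0, -0.3, 0], [0, 0, 0, 0, 0, -0.6, 0], [0, 0, 0, 0, 0, -0.9, 0], [0, 0, 0, 0, 0, -0.9, 0], [0, 0, 0, 0, 0, -0.9, 0]])

```text
t: 15.38
ee_pos: [478.4, 27.8, 186.8]
orientation: [-2.546, -1.841, 0.0]
ft_force: [-0.5, -1.1, -0.4]
width: 0.5
grasp_force: 0.0
```

Run:
```python
from h import *
lid();im=cs();save(cv2.resize(im[160:285,240:407],(800,600)),'s5.png')
im,d,K,R,t=grab('scene');P=pts(d,K,R,t)@B.T
k=(d>0)&(P[...,1]>110)&(P[...,1]<265)&(P[...,0]>428)&(P[...,0]<510)&(P[...,2]>35)&(P[...,2]<70);w=P[k]
print('lid plane',np.linalg.lstsq(np.c_[w[:,:2]-[466,187],np.ones(len(w))],w[:,2],rcond=None)[0])
```

```text
t 15.38 box-frame tcp [445.7 175.9 186.8] F box [-0.1 -1.2 -0.4] w 0.5
lid [[422.0, 226.0, 43.0], [463.0, 248.0, 49.0], [511.0, 269.0, 52.0]]
front wall [[423.0, 104.0, 9.0], [425.0, 191.0, 21.0], [428.0, 267.0, 34.0]]
t 15.43 box-frame tcp [445.2 175.7 186. ] F box [-0.3  0.1 -0.6] w 0.6
can [[433.0, 321.0, 17.0], [496.0, 403.0, 180.0]]
lid plane [-5.50972991e-04 -1.82740462e-03  4.90979481e+01]
```

View pics/s5.png

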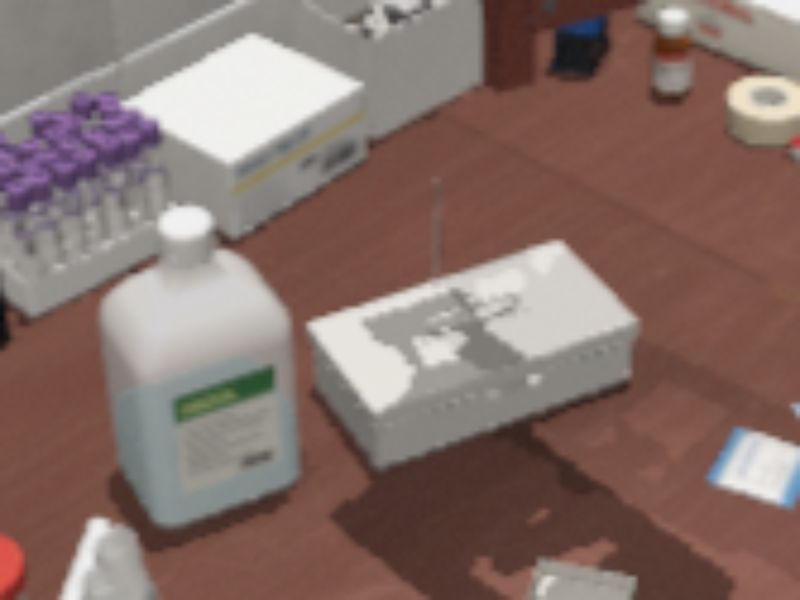

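The canister stands at (200,370). The box is shut at (475,340) with the lid level at 49 mm (slope below 0.002, within calibration), and it hasn't moved. The gripper is clear of everything.

```bash
python3 -c "
from workcell import ctrl
print(ctrl.close_job())"
```

```text
the job is handed in; nothing more can be done
None
```

The canister stands upright on its original spot and the lid is pressed fully shut with the box unmoved. The job was handed in at about 15.5 s; one early push pressed down on the cap with about 22 N and the final lid press reached about 56 N, both with the fingertips.

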